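# Set out the small bottles on their colour-coded stands

## Task

Set out the bench for calibrating the pH meter: stand each of the four small bottles upright inside the round stand whose rim has the same colour as the bottle's cap (red, yellow, blue, black). The two large bottles, one white with a blue cap and one brown with a black cap, are not needed: leave them where they stand, and do not tip any bottle over.

Things in the scene. Friction and masses are not known exactly. Their poses are not given: they have to be found in the camera images.
- bottle_red: Loose small round screw-cap bottle, white body 43 mm across, red cap, 99 mm tall in all: body straight-sided up to about 60 mm, then a shoulder to the cap, which is 31 mm across and spans 82 to 99 mm. 60 to 130 g. Its foot is slightly uneven: it may lean by 0.04 rad as it stands. Origin: centre of the underside; z up along the bottle.
- bottle_yellow: Loose small round screw-cap bottle, white body 43 mm across, yellow cap, 99 mm tall in all: body straight-sided up to about 60 mm, then a shoulder to the cap, which is 31 mm across and spans 82 to 99 mm. 60 to 130 g. Its foot is slightly uneven: it may lean by 0.04 rad as it stands. Origin: centre of the underside; z up along the bottle.
- bottle_blue: Loose small round screw-cap bottle, white body 43 mm across, blue cap, 99 mm tall in all: body straight-sided up to about 60 mm, then a shoulder to the cap, which is 31 mm across and spans 82 to 99 mm. 60 to 130 g. Its foot is slightly uneven: it may lean by 0.04 rad as it stands. Origin: centre of the underside; z up along the bottle.
- bottle_brown: Loose small round brown dropper bottle with a black cap: body 27 mm across, 67 mm tall in all, cap 18 mm across from 55 mm up. 20 to 45 g. It belongs in the black-rimmed stand. Origin: centre of the underside; z up along the bottle.
- stand_red: Low round bottle stand with a red rim and a cork pad, fastened to the worktop: 72 mm outside, 64 mm inside, rim 12 mm high, inner floor 4 mm above the worktop. Origin: centre of the underside; z up.
- stand_yellow: Low round bottle stand with a yellow rim and a cork pad, fastened to the worktop: 72 mm outside, 64 mm inside, rim 12 mm high, inner floor 4 mm above the worktop. Origin: centre of the underside; z up.
- stand_blue: Low round bottle stand with a blue rim and a cork pad, fastened to the worktop: 72 mm outside, 64 mm inside, rim 12 mm high, inner floor 4 mm above the worktop. Origin: centre of the underside; z up.
- stand_black: Low round bottle stand with a black rim and a cork pad, fastened to the worktop: 60 mm outside, 52 mm inside, rim 12 mm high, inner floor 4 mm above the worktop. Origin: centre of the underside; z up. It takes the small brown bottle.
- large_white: Loose large white bottle with a blue cap, 60 mm across, 136 mm tall; a bystander that stays where it is. Origin: centre of the underside.
- large_brown: Loose large brown bottle with a black cap, 60 mm across, 129 mm tall; a bystander that stays where it is. Origin: centre of the underside. It, the other bottles and the stands are at least 110 mm apart between centres at the start.
Things that resemble listed ones, but are neither listed nor needed, are in the scene too. Several things look just like the bottle_brown: the one meant starts farthest to the robot's right.

How it is judged:
At the end, for the whole second after the job is handed in: Each small bottle stands upright (within 0.12 rad) and at rest on the inner floor of the stand of its cap's colour (its foot within the rim: centres within 14 mm, foot 1 to 7 mm above the worktop); both large bottles are upright, at rest and within 30 mm of where they stood (horizontal distance between bottle_red and stand_red below 0.014 m and z of bottle_red in the frame of stand_red between 0.001 and 0.007 m and angle between each of bottle_red, bottle_yellow, bottle_blue, bottle_brown, large_white, large_brown's own z axis and vertical below 0.12 rad and linear speed of each of bottle_red, bottle_yellow, bottle_blue, bottle_brown, large_white, large_brown below 0.02 m/s and horizontal distance between bottle_yellow and stand_yellow below 0.014 m and z of bottle_yellow in the frame of stand_yellow between 0.001 and 0.007 m and horizontal distance between bottle_blue and stand_blue below 0.014 m and z of bottle_blue in the frame of stand_blue between 0.001 and 0.007 m and horizontal distance between bottle_brown and stand_black below 0.014 m and z of bottle_brown in the frame of stand_black between 0.001 and 0.007 m and distance of each of large_white, large_brown from where it was at the start of the episode below 0.03 m); the robot touches nothing.
It fails at once if a small bottle is tipped over (angle between any of bottle_red, bottle_yellow, bottle_blue, bottle_brown's own z axis and vertical above 0.8 rad).
It fails at once if a large bottle is pushed away, lifted or tipped (distance of any of large_white, large_brown from where it was at the start of the episode above 0.04 m or angle between any of large_white, large_brown's own z axis and vertical above 0.5 rad).
It also fails if it takes over 112 s, if anything falls off the work surface, if the arm or the gripper's body presses on something with over 40 N, if the wrist force passes 120 N, or if a joint passes its speed limit or range.

## Robot

A 7-joint arm with a two-finger parallel gripper is mounted at the origin on a cart in front of the work surface, level with it; the furniture and walls round the work are solid. World frame = base frame: x ahead of the robot, y to its left, z up, the work surface at z = 0. Lengths are in m, angles in rad, forces in N, time in s.
With the tool pointing down it reaches from about 0.425 to 1.025 m from the base axis. Payload 9.4 kg.
Tool frame: the origin (TCP) lies on the centre line of the jaws, within the pads' length; the fingertips stand 19 mm ahead of it and the grasp point (between the pads) is the TCP; z points along the fingers, y is the line along which they close (so a half turn about z gives the same grasp; the last joint's range is limited). The gripper opens to 93 mm and grips with 3 to 60 N. Pads are 15 mm wide; open, the fingers measure 128 mm over their backs; the gripper's body (75 mm by 188 mm) begins 65 mm behind the grasp point.
Start: joints at [-1.278, 0.599, -0.003, 1.599, 0.002, 0.943, -0.08], TCP at [0.262, 0.676, 0.238] pointing down, gripper open.
Joint ranges: [-2.57, 2.57], [-0.35, 1.97], [-1.29, 1.29], [0.11, 2.56], [-1.05, 4.19], [0.11, 1.86], [-2.63, 2.63]. Speed limits (rad/s): [2.22, 2.22, 3.01, 3.01, 3.14, 3.14, 3.14].

## Interface

Orientations are given as [roll, pitch, yaw] about the fixed x, y, z axes, in that order (R = Rz(yaw) Ry(pitch) Rx(roll)).
In Python, from station import monitor, vision, r gives the robot as it stands.
- The arm moves only by the tool carry_out, never from a script. Its argument "motion" is a list that holds one entry, the list of rows, each a list of 5 numbers: the closure, from -1 (fully open) to 1 (shut), then the shift along the tool's x, y, z in mm, then the turn about the tool's z in rad. A call has 1 to 12 rows; each row shifts and turns the commanded pose from where the row before left it, along the tool's axes as they then stand; what a row does not reach is not made up. A row lasts 1/10 s, in which the tool goes at most 50 mm and 8.59 degrees, less where a joint would pass 70% of its speed; a pose out of reach is approached as far as the arm can. A call is refused whole if a number of a shift passes 50 or a number of a turn 0.15, either way. A call with a gripper value outside its range is refused whole. The fingers move at their own pace and stop on an object; "squeeze" is the grip in N (left out, the last holds). Time passes only in rows, so rows that do not move let the fingers close. It gives the time, the measured TCP pose, the force, the opening and the grip force at its end, in the units of the state.
- monitor.observe(): the state, without advancing time (a new reading comes with each control period).
- vision.snapshot(name): name is "scene" or "top" or "wrist"; returns a dict with "image" (400x640x3 uint8, blue, green, red), "fx", "fy", "cx", "cy" (pixels), "position" and "orientation" of the camera in the world; the wrist camera has in their place "T_tool_cam" (4x4, takes a point from camera to tool coordinates, whose origin is the TCP and whose axes are the flange's). Camera axes: x right, y up, looking along -z (the intrinsics and any distortion apply to the point x, -y, -z); pixel columns grow to the right and rows downward; lengths in m; the calibration is good to about 2 mm. A picture is of the moment at which its call begins: read the wrist's pose just before it. There is no depth.
- r.job_done(): hands the job in; it is judged then, once.
The state is a dict: "time_s": time; "q": joint angles; "joint_vel": joint speeds; "joint_efforts": joint torques, N m; "tool_pos": TCP position; "tool_rot": TCP orientation; "contact_force": force on the tool from outside, world axes, zero at the start; "ft_torque": the same for the moment, N m; "grip_width": finger opening in m; "grip_force": force on a finger pad.
Only numpy, scipy, OpenCV 4.12 (cv2) and the standard library are available. Lean on these libraries where they do the work, as an engineer would, in place of code of your own. Each camera call takes 0.05 s, during which the arm holds its last target. There are 200 camera calls.

## Working session

There is one attempt and no reset: what is moved stays moved. The work goes in short steps, Python scripts to look and compute and a tool call to move; the robot and the scene stay as the last step left them, time stands still between calls to the robot, and variables do not carry over. Pictures are saved under pics/ and viewed, at most 14 in all, crops included, and the job is handed in when it is done.

Besides the shell and the picture viewer there is one more tool, called after "Request:" as a command line: name --argument value ..., lists and objects as JSON in quotes. carry_out: Moves the arm, as the interface text tells. Its arguments: {"type":"object","properties":{"motion":{"type":"array","items":{"type":"array","items":{"type":"array","items":{"type":"number"}}}},"squeeze":{"type":"number"}},"required":["motion"]}

```bash
mkdir -p pics; ls; python3 - <<'E'
from station import monitor, vision, r
import cv2
s=monitor.observe();print({k:s[k] for k in('time_s','tool_pos','tool_rot','q','grip_width')})
for n in('scene','top'):
    d=vision.snapshot(n);cv2.imwrite(f'pics/{n}0.png',d.pop('image'));print(d)
E
```

```text
pics
{'time_s': 0.0, 'tool_pos': array([0.26189885, 0.6755547 , 0.2367411 ]), 'tool_rot': array([-3.14001715e+00,  1.54466800e-04,  2.77182758e+00]), 'q': array([-1.27769413,  0.60015988, -0.00252205,  1.60011323,  0.00179723,
        0.94290457, -0.07980235]), 'grip_width': 0.09314103135868612}
{'fx': 399.4375257635525, 'fy': 399.4375257635525, 'cx': 316.6561255506857, 'cy': 197.72386744483185, 'position': array([-0.12616053, -0.51542847,  0.51779701]), 'orientation': array([ 1.01917509,  0.00320048, -0.92926619])}
{'fx': 373.4476894489036, 'fy': 373.4476894489036, 'cx': 312.73110424691396, 'cy': 198.17744081879695, 'position': array([ 0.39890396, -0.06538364,  1.00915819]), 'orientation': array([ 0.09190652,  0.01177535, -1.59882663])}
```

View pics/scene0.png

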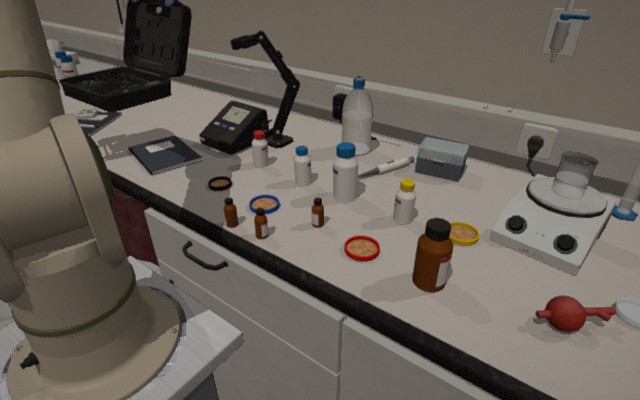

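View pics/top0.png

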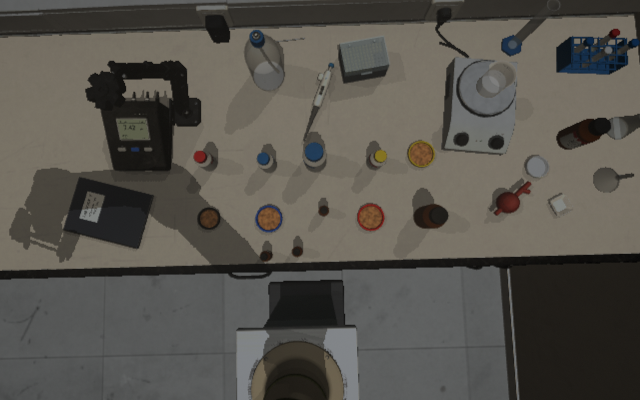

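```bash
python3 - <<'E'
import cv2
a=cv2.imread('pics/scene0.png')[120:320,200:480];cv2.imwrite('pics/sc1.png',cv2.resize(a,None,fx=2.8,fy=2.8,interpolation=cv2.INTER_CUBIC))
a=cv2.imread('pics/top0.png')[130:270,185:455];cv2.imwrite('pics/tc1.png',cv2.resize(a,None,fx=2.8,fy=2.8,interpolation=cv2.INTER_CUBIC))
E
```

```text
(no output)
```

View pics/sc1.png

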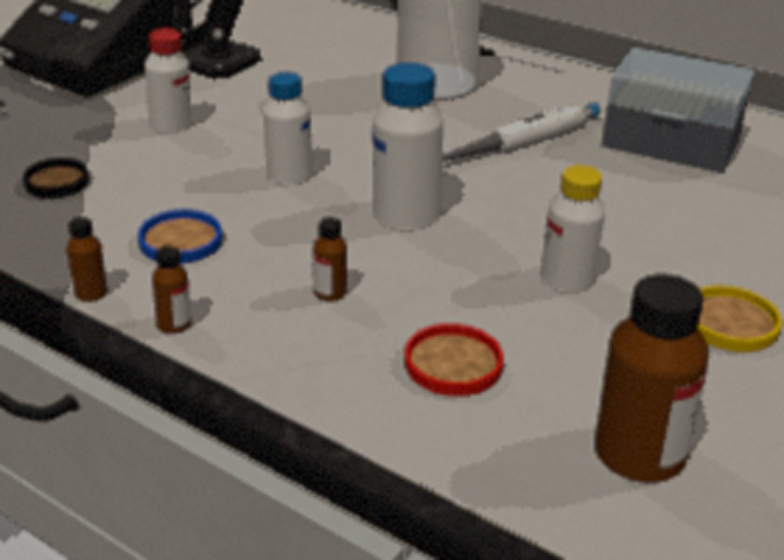

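View pics/tc1.png

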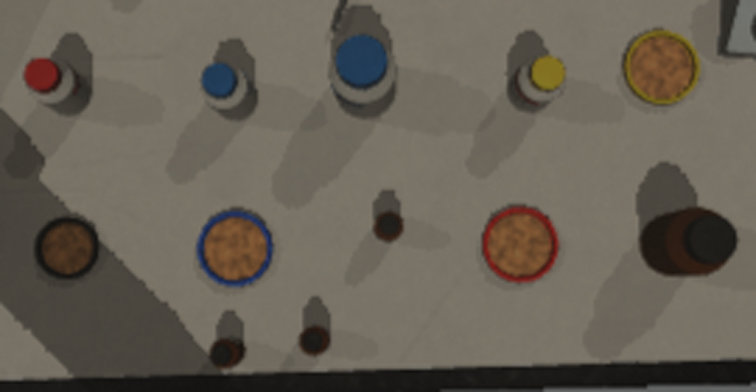

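```bash
cat > h.py <<'E'
import numpy as np
from scipy.spatial.transform import Rotation as Rn
C={'scene':(399.4375,316.656,197.724,[-0.12616053,-0.51542847,0.51779701],[1.01917509,0.00320048,-0.92926619]),
'top':(373.4477,312.731,198.177,[0.39890396,-0.06538364,1.00915819],[0.09190652,0.01177535,-1.59882663])}
def ray(n,u,v):
    f,cx,cy,p,o=C[n];d=Rn.from_euler('xyz',o).apply([(u-cx)/f,-(v-cy)/f,-1])
    return np.array(p),d/np.linalg.norm(d)
def tri(a,b):
    (p,d),(q,e)=ray('scene',*a),ray('top',*b)
    t=np.linalg.lstsq(np.c_[d,-e],q-p,rcond=None)[0]
    A,B=p+t[0]*d,q+t[1]*e
    return (A+B)/2,np.linalg.norm(A-B)
def atz(n,a,z):
    p,d=ray(n,*a);return p+d*(z-p[2])/d[2]
E
python3 - <<'E'
from h import *
np.set_printoptions(precision=4,suppress=True)
P={'red':((166,36),(42,74),.099),'blue':((285,80),(219,80),.099),'yel':((582,175),(547,72),.099),'brn':((330,224),(388,222),.067),
'LW':((409,74),(361,61),.136),'LB':((667,290),(709,240),.129),'Sred':((454,356),(520,243),.012),'Sblue':((181,235),(235,247),.012),'Syel':((735,316),(661,67),.012),'Sblk':((57,177),(67,247),.012)}
for k,(a,b,z) in P.items():
    a=((a[0]+.5)/2.8+199.5,(a[1]+.5)/2.8+119.5);b=((b[0]+.5)/2.8+184.5,(b[1]+.5)/2.8+129.5)
    x,e=tri(a,b);print(k,x,'gap %.4f'%e,'top@z',atz('top',b,z)[:2],'scene@z',atz('scene',a,z)[:2],'R %.3f'%np.hypot(*x[:2]))
E
```

```text
red [0.5956 0.2207 0.0997] gap 0.0009 top@z [0.5961 0.2206] scene@z [0.5965 0.2223] R 0.635
blue [0.5853 0.0641 0.0993] gap 0.0016 top@z [0.5859 0.0636] scene@z [0.5852 0.0651] R 0.589
yel [ 0.5839 -0.2256  0.0994] gap 0.0009 top@z [ 0.5842 -0.2261] scene@z [ 0.5842 -0.2251] R 0.626
brn [ 0.4573 -0.0816  0.0656] gap 0.0023 top@z [ 0.4579 -0.0825] scene@z [ 0.4547 -0.0821] R 0.464
LW [ 0.5906 -0.0624  0.1369] gap 0.0004 top@z [ 0.591  -0.0626] scene@z [ 0.5922 -0.0611] R 0.594
LB [ 0.4313 -0.3497  0.1311] gap 0.0009 top@z [ 0.4312 -0.3499] scene@z [ 0.4348 -0.3491] R 0.555
Sred [ 0.4372 -0.2078  0.0102] gap 0.0021 top@z [ 0.4377 -0.2085] scene@z [ 0.4344 -0.2082] R 0.484
Sblue [0.4411 0.0643 0.0086] gap 0.0020 top@z [0.4416 0.0631] scene@z [0.4367 0.0613] R 0.446
Syel [ 0.6042 -0.3524  0.01  ] gap 0.0010 top@z [ 0.6035 -0.3514] scene@z [ 0.6017 -0.3534] R 0.699
Sblk [0.4458 0.2254 0.0089] gap 0.0015 top@z [0.4462 0.224 ] scene@z [0.4419 0.2215] R 0.500
```

Request:
carry_out --motion '[[[-1,0,0,0,-0.123],[-1,0,0,0,-0.123],[-1,0,0,0,-0.124],[-1,-12,-47,0,0],[-1,-12,-47,0,0],[-1,-12,-47,0,0],[-1,-12,-47,0,0],[-1,-12,-47,0,0],[-1,-12,-47,0,0],[-1,-12,-47,0,0],[-1,-12,-47,0,0],[-1,-12,-47,0,0]]]' --squeeze 15

```text
time_s: 1.3
tool_pos: [0.3702, 0.251, 0.2376]
tool_rot: [-3.141, 0.0, -3.141]
contact_force: [1.1, 0.2, 0.0]
grip_width: 0.0929
grip_force: 0.0
```

```bash
python3 - <<'E'
from h import *
np.set_printoptions(precision=3,suppress=True)
for k,a,b in(('elbow',(297,84),(178,72)),('base',(280,140),(187,112))):print(k,tri(a,b))
for z in(0,.1,.2):print(z,atz('top',(187,122),z),atz('top',(200,112),z),atz('top',(172,168),z))
from station import vision
print(vision.snapshot('wrist')['T_tool_cam'])
E
```

```text
elbow (array([0.777, 0.239, 0.187]), np.float64(0.009767907535978622))
base (array([0.741, 0.281, 0.012]), np.float64(0.004251093075410345))
0 [0.715 0.287 0.   ] [0.742 0.251 0.   ] [0.587 0.328 0.   ]
0.1 [0.683 0.252 0.1  ] [0.708 0.219 0.1  ] [0.568 0.289 0.1  ]
0.2 [0.652 0.217 0.2  ] [0.674 0.188 0.2  ] [0.549 0.25  0.2  ]
[[-0.     0.97   0.242  0.066]
 [ 1.     0.     0.001 -0.   ]
 [ 0.001  0.242 -0.97  -0.147]
 [ 0.     0.     0.     1.   ]]
```

Request:
carry_out --motion '[[[-1,-29,-42,0,0],[-1,-29,-42,0,0],[-1,-29,-42,0,0],[-1,0,-41.5,0,0],[-1,0,-41.5,0,0],[-1,0,-41.5,0,0],[-1,0,-41.5,0,0],[-1,0,-41.5,0,0],[-1,0,0,40,0],[-1,0,0,40,0],[-1,0,0,20,0],[-1,0,0,0,0]]]'

```text
time_s: 2.55
tool_pos: [0.4541, -0.0777, 0.1354]
tool_rot: [3.141, -0.005, -3.141]
contact_force: [-0.2, 0.4, 0.2]
grip_width: 0.0931
grip_force: 0.0
```

```bash
python3 - <<'E'
from station import vision,monitor
import cv2,numpy as np
s=monitor.observe();print(s['tool_pos'],s['tool_rot'])
d=vision.snapshot('wrist');cv2.imwrite('pics/w1.png',d['image']);print(d['fx'],d['cx'],d['cy'])
from scipy.spatial.transform import Rotation as R
T=d['T_tool_cam'];Rt=R.from_euler('xyz',s['tool_rot']).as_matrix()
for P in([.457,-.082,.067],[.457,-.082,0]):
    p=np.linalg.inv(T)@np.r_[Rt.T@(np.array(P)-s['tool_pos']),1];print(d['cx']+d['fx']*p[0]/-p[2],d['cy']-d['fx']*p[1]/-p[2])
E
```

```text
[ 0.4540838  -0.07769231  0.13535243] [ 3.14124446 -0.00498033 -3.14143299]
314.9007688019455 316.1351692580417 202.60289111401494
310.46854107170805 224.2373642568378
311.7576335847293 202.21823490452957
```

View pics/w1.png

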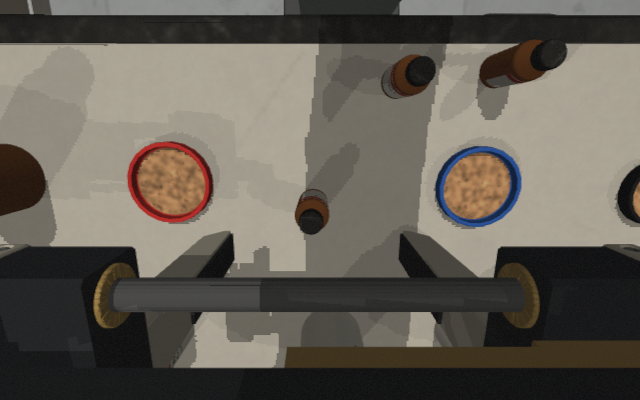

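Request:
carry_out --motion '[[[-1,-2,-4,30,0],[-1,0,0,40,0],[-1,0,0,28,0],[-1,0,0,0,0],[-1,0,0,0,0],[1,0,0,0,0],[1,0,0,0,0],[1,0,0,0,0],[1,0,0,0,0],[1,0,0,0,0],[1,0,0,0,0],[1,0,0,0,0]]]'

```text
time_s: 3.8
tool_pos: [0.4574, -0.0819, 0.0396]
tool_rot: [-3.142, -0.0, -3.141]
contact_force: [0.3, 0.3, -0.3]
grip_width: 0.0415
grip_force: 0.0
```

Request:
carry_out --motion '[[[1,0,0,0,0],[1,0,0,0,0],[1,0,0,0,0],[1,0,0,0,0],[1,0,0,-20,0],[1,0,0,-20,0],[1,0,0,0,0]]]'

```text
time_s: 4.5
tool_pos: [0.4581, -0.0821, 0.0813]
tool_rot: [-3.141, 0.003, 3.142]
contact_force: [0.5, 0.5, -0.9]
grip_width: 0.0265
grip_force: 15.0
```

Request:
carry_out --motion '[[[1,0,0,-25,0],[1,0,30,0,0],[1,2,40,0,0],[1,2,45,0,0],[1,2,45,0,0],[1,2,45,0,0],[1,2,45,0,0],[1,2,36,0,0],[1,0,20,0,0],[1,0,0,0,0],[1,0,0,0,0],[1,0,0,0,0]]]'

```text
time_s: 5.7
tool_pos: [0.4452, 0.2225, 0.1043]
tool_rot: [-3.14, -0.001, 3.14]
contact_force: [0.5, 0.0, -0.1]
grip_width: 0.0263
grip_force: 15.0
```

```bash
cat > w.py <<'E'
from station import vision,monitor
import cv2,numpy as np,sys
from scipy.spatial.transform import Rotation as R
def shot(name,pts,box=None):
    s=monitor.observe();d=vision.snapshot('wrist');im=d['image'].copy()
    print(s['tool_pos'],s['tool_rot'])
    T=d['T_tool_cam'];Rt=R.from_euler('xyz',s['tool_rot']).as_matrix()
    for P in pts:
        p=np.linalg.inv(T)@np.r_[Rt.T@(np.array(P)-s['tool_pos']),1]
        u,v=d['cx']+d['fx']*p[0]/-p[2],d['cy']-d['fx']*p[1]/-p[2];print(P,round(u,1),round(v,1))
        cv2.drawMarker(im,(int(round(u)),int(round(v))),(255,0,255),0,6)
    cv2.imwrite(f'pics/{name}.png',im)
E
python3 -c "
from w import *
shot('w2',[(.446,.2245,.012),(.446,.2245,.004)])"
```

```text
[0.44522026 0.22253457 0.10431882] [-3.14048417e+00 -6.09467805e-04  3.14033037e+00]
(0.446, 0.2245, 0.012) 319.1 211.9
(0.446, 0.2245, 0.004) 319.0 209.3
```

View pics/w2.png

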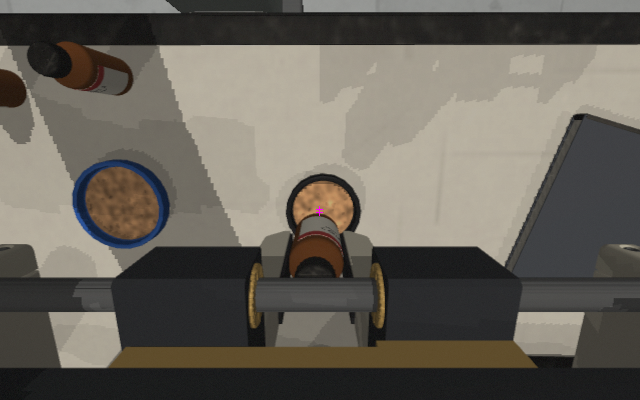

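Request:
carry_out --motion '[[[1,-1,4,15,0],[1,0,0,20,0],[1,0,0,15,0],[1,0,0,10,0],[1,0,0,0,0],[1,0,0,0,0]]]'

```text
time_s: 6.35
tool_pos: [0.4465, 0.2275, 0.0448]
tool_rot: [-3.141, -0.0, 3.141]
contact_force: [0.9, -0.4, -1.4]
grip_width: 0.0262
grip_force: 15.0
```

Request:
carry_out --motion '[[[1,0,0,1,0],[0.6,0,0,0,0],[0.2,0,0,0,0],[-0.2,0,0,0,0],[-1,0,0,0,0],[-1,0,0,0,0],[-1,0,0,0,0],[-1,0,0,-30,0],[-1,0,0,-40,0],[-1,0,0,-40,0],[-1,0,0,-40,0],[-1,0,0,0,0]]]'

```text
time_s: 7.55
tool_pos: [0.4482, 0.229, 0.198]
tool_rot: [3.137, 0.006, 3.141]
contact_force: [0.0, -0.4, -0.2]
grip_width: 0.0927
grip_force: 0.0
```

Request:
carry_out --motion '[[[-1,0,0,0,0.143],[-1,0,0,0,0.143],[-1,0,0,0,0.143],[-1,0,0,0,0.143],[-1,0,0,0,0.143],[-1,0,0,0,0.143],[-1,0,0,0,0.143],[-1,0,0,0,0.143],[-1,0,0,0,0.143],[-1,0,0,0,0.143],[-1,0,0,0,0.141],[-1,0,0,0,0]]]'

```text
time_s: 8.75
tool_pos: [0.446, 0.228, 0.1929]
tool_rot: [-3.141, 0.002, 1.569]
contact_force: [0.6, 0.1, -0.7]
grip_width: 0.0932
grip_force: 0.0
```

```bash
python3 -c "
from w import *
shot('w3',[(.5956,.2207,.099),(.446,.226,.067)])"
```

```text
[0.44599557 0.22803379 0.19286517] [-3.14111512e+00  1.51554290e-03  1.56902184e+00]
(0.5956, 0.2207, 0.099) 503.4 218.7
(0.446, 0.226, 0.067) 316.0 202.8
```

View pics/w3.png

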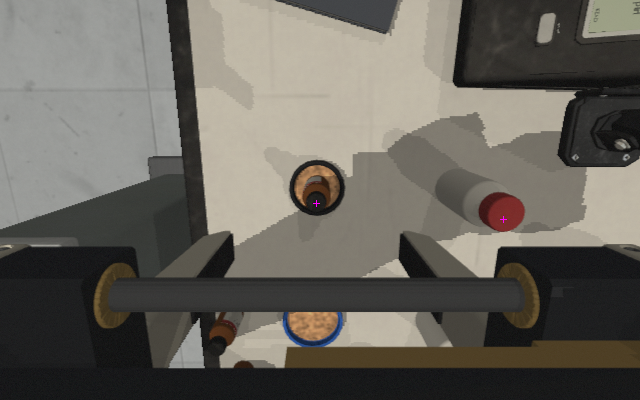

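Request:
carry_out --motion '[[[-1,-2,40,0,0],[-1,-2,45,0,0],[-1,0,45,0,0],[-1,0,20,0,0],[-1,0,0,0,0],[-1,0,0,0,0]]]'

```text
time_s: 9.4
tool_pos: [0.5956, 0.2235, 0.1929]
tool_rot: [-3.14, 0.001, 1.572]
contact_force: [-0.8, 0.7, 0.3]
grip_width: 0.0926
grip_force: 0.0
```

```bash
python3 -c "
from w import *
shot('w4',[(.596,.224,.099),(.596,.224,.06),(.596,.224,0)])"
```

```text
[0.59555024 0.22349635 0.19287496] [-3.14004084e+00  6.60972152e-04  1.57249825e+00]
(0.596, 0.224, 0.099) 316.6 209.7
(0.596, 0.224, 0.06) 316.6 198.3
(0.596, 0.224, 0) 316.7 185.8
```

View pics/w4.png

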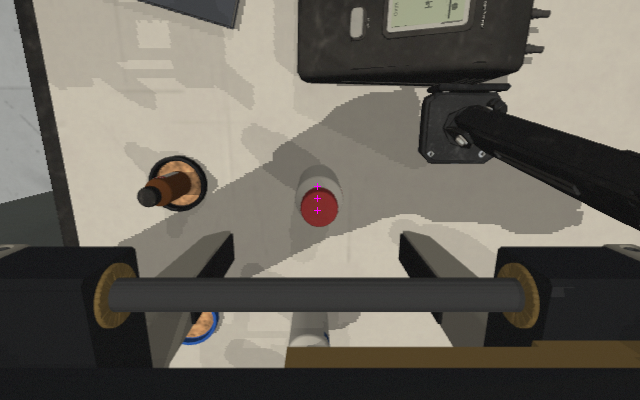

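Request:
carry_out --motion '[[[-1,1,1,40,0],[-1,0,0,40,0],[-1,0,0,35,0],[-1,0,0,20,0],[-1,0,0,8,0],[-1,0,0,0,0],[1,0,0,0,0],[1,0,0,0,0],[1,0,0,0,0],[1,0,0,0,0],[1,0,0,0,0],[1,0,0,0,0]]]' --squeeze 15

```text
time_s: 10.65
tool_pos: [0.5975, 0.2251, 0.0508]
tool_rot: [3.141, -0.0, 1.571]
contact_force: [-0.0, 0.0, -0.7]
grip_width: 0.0498
grip_force: 0.0
```

Request:
carry_out --motion '[[[1,0,0,0,0],[1,0,0,0,0],[1,0,0,-20,0],[1,0,0,-20,0],[1,0,0,0,0]]]'

```text
time_s: 11.15
tool_pos: [0.5986, 0.2252, 0.0926]
tool_rot: [3.139, -0.001, 1.571]
contact_force: [0.1, -0.9, -0.9]
grip_width: 0.0423
grip_force: 15.0
```

Request:
carry_out --motion '[[[1,0,0,-30,0],[1,0,0,-40,0],[1,0,0,-40,0],[1,0,0,-17,0],[1,-20,-8,0,0],[1,-35,-14,0,0],[1,-45,-17,0,0],[1,-45,-17,0,0],[1,-45,-17,0,0],[1,-45,-17,0,0],[1,-45,-17,0,0],[1,-45,-17,0,0]]]'

```text
time_s: 12.35
tool_pos: [0.4723, -0.1013, 0.2172]
tool_rot: [-3.141, 0.0, 1.571]
contact_force: [0.4, -0.3, 0.5]
grip_width: 0.0424
grip_force: 15.0
```

Request:
carry_out --motion '[[[1,-45,-15,0,0],[1,-38,-13,0,0],[1,-20,-8,0,0],[1,-5,0,0,0],[1,0,0,25,0],[1,0,0,25,0],[1,0,0,30,0],[1,0,0,20,0],[1,0,0,0,0],[1,0,0,0,0]]]'

```text
time_s: 13.35
tool_pos: [0.4375, -0.2074, 0.1175]
tool_rot: [-3.141, -0.001, 1.571]
contact_force: [0.2, -0.6, -0.0]
grip_width: 0.0419
grip_force: 15.0
```

```bash
python3 -c "
from w import *
shot('w5',[(.437,-.208,.012)])"
```

```text
[ 0.43747429 -0.20741889  0.11748802] [-3.14051372e+00 -5.04904677e-04  1.57127613e+00]
(0.437, -0.208, 0.012) 315.5 207.4
```

View pics/w5.png

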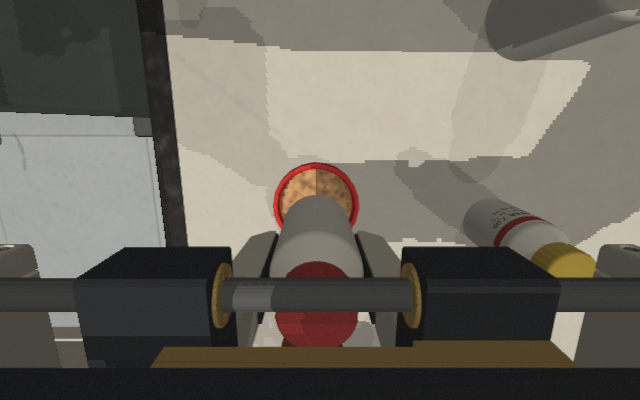

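Request:
carry_out --motion '[[[1,1,0,20,0],[1,0,0,20,0],[1,0,0,14,0],[1,0,0,8,0],[1,0,0,0,0],[1,0,0,0,0]]]'

```text
time_s: 14.0
tool_pos: [0.4378, -0.207, 0.0564]
tool_rot: [3.141, 0.0, 1.571]
contact_force: [-0.9, 0.4, 0.7]
grip_width: 0.0423
grip_force: 15.0
```

Request:
carry_out --motion '[[[1,0,0,1,0],[0.5,0,0,0,0],[0.2,0,0,0,0],[-0.2,0,0,0,0],[-1,0,0,0,0],[-1,0,0,0,0],[-1,0,0,0,0],[-1,0,0,-30,0],[-1,0,0,-40,0],[-1,0,0,-40,0],[-1,0,0,-35,0],[-1,0,0,0,0]]]'

```text
time_s: 15.2
tool_pos: [0.4388, -0.2077, 0.2032]
tool_rot: [3.136, 0.001, 1.571]
contact_force: [1.0, 0.2, 0.3]
grip_width: 0.0929
grip_force: 0.0
```

Request:
carry_out --motion '[[[-1,-5,35,0,0],[-1,-5,45,0,0],[-1,-5,45,0,0],[-1,-2,21,0,0],[-1,0,0,0,0],[-1,0,0,0,0]]]'

```text
time_s: 15.8
tool_pos: [0.5824, -0.2238, 0.1985]
tool_rot: [-3.14, -0.0, 1.571]
contact_force: [-0.8, -0.3, -0.6]
grip_width: 0.0928
grip_force: 0.0
```

```bash
python3 -c "
from w import *
shot('w6',[(.584,-.224,.099),(.584,-.224,0),(.437,-.207,.099)])"
```

```text
[ 0.58241657 -0.22383724  0.19846855] [-3.13952495e+00 -3.39312724e-04  1.57063952e+00]
(0.584, -0.224, 0.099) 318.1 208.7
(0.584, -0.224, 0) 317.8 185.6
(0.437, -0.207, 0.099) 134.0 188.2
```

View pics/w6.png

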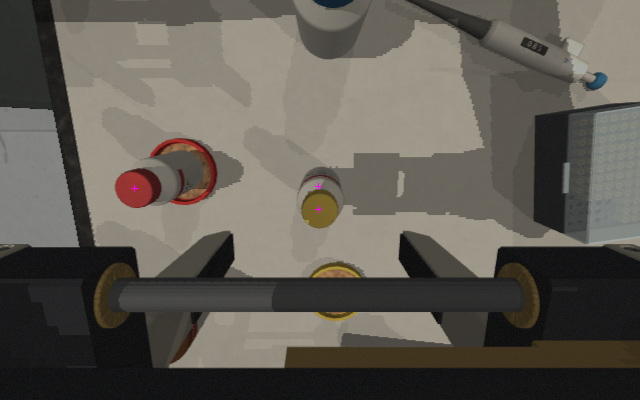

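Request:
carry_out --motion '[[[-1,0,2,40,0],[-1,0,0,40,0],[-1,0,0,38,0],[-1,0,0,22,0],[-1,0,0,8,0],[-1,0,0,0,0],[1,0,0,0,0],[1,0,0,0,0],[1,0,0,0,0],[1,0,0,0,0],[1,0,0,0,0],[1,0,0,0,0]]]'

```text
time_s: 17.05
tool_pos: [0.5855, -0.2238, 0.0518]
tool_rot: [3.141, 0.0, 1.571]
contact_force: [-0.6, -1.0, -0.6]
grip_width: 0.0496
grip_force: 0.0
```

Request:
carry_out --motion '[[[1,0,0,0,0],[1,0,0,0,0],[1,0,0,0,0],[1,0,0,-20,0],[1,0,0,-30,0],[1,0,0,0,0]]]'

```text
time_s: 17.65
tool_pos: [0.5866, -0.2249, 0.1045]
tool_rot: [3.138, 0.002, 1.57]
contact_force: [-0.3, -0.1, -1.1]
grip_width: 0.0427
grip_force: 14.9
```

Request:
carry_out --motion '[[[1,0,0,-15,0],[1,-25,4,0,0],[1,-40,5,0,0],[1,-40,5,0,0],[1,-22,3,0,0],[1,0,0,0,0],[1,0,0,0,0],[1,0,0,0,0]]]'

```text
time_s: 18.45
tool_pos: [0.6024, -0.3492, 0.1162]
tool_rot: [-3.141, -0.001, 1.572]
contact_force: [-0.5, -0.0, -0.7]
grip_width: 0.0429
grip_force: 14.9
```

```bash
python3 -c "
from w import *
shot('w7',[(.604,-.352,.012)])"
```

```text
[ 0.60235201 -0.34924747  0.11618665] [-3.14075507e+00 -1.49889560e-03  1.57197520e+00]
(0.604, -0.352, 0.012) 318.0 210.4
```

View pics/w7.png

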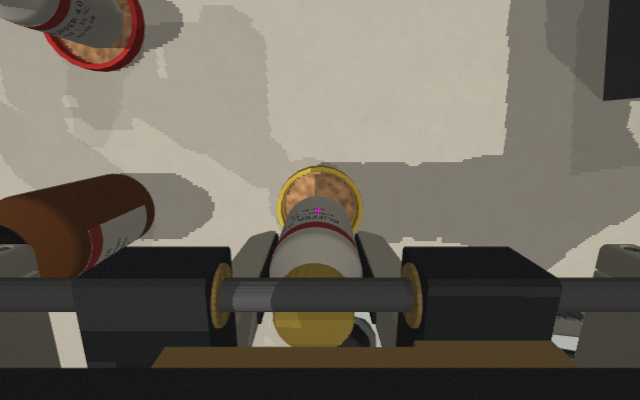

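Request:
carry_out --motion '[[[1,-2,3,20,0],[1,0,0,20,0],[1,0,0,12,0],[1,0,0,8,0],[1,0,0,0,0],[1,0,0,0,0]]]'

```text
time_s: 19.1
tool_pos: [0.6054, -0.3529, 0.0565]
tool_rot: [-3.141, 0.0, 1.571]
contact_force: [0.1, 0.6, -0.4]
grip_width: 0.0424
grip_force: 15.0
```

Request:
carry_out --motion '[[[1,0,0,1,0],[0.5,0,0,0,0],[0.2,0,0,0,0],[-0.2,0,0,0,0],[-1,0,0,0,0],[-1,0,0,0,0],[-1,0,0,0,0],[-1,0,0,-30,0],[-1,0,0,-45,0],[-1,0,0,-45,0],[-1,0,0,-35,0],[-1,0,0,0,0]]]'

```text
time_s: 20.3
tool_pos: [0.6071, -0.3548, 0.2162]
tool_rot: [3.134, 0.004, 1.57]
contact_force: [0.5, -0.5, 0.2]
grip_width: 0.0929
grip_force: 0.0
```

Request:
carry_out --motion '[[[-1,30,-2,0,0],[-1,42,-2,0,0],[-1,42,-2,0,0],[-1,42,-2,0,0],[-1,42,-2,0,0],[-1,42,-2,0,0],[-1,42,-2,0,0],[-1,42,-2,0,0],[-1,42,-2,0,0],[-1,35,-2,0,0],[-1,18,0,0,0],[-1,0,0,0,0]]]'

```text
time_s: 21.5
tool_pos: [0.5849, 0.0696, 0.2097]
tool_rot: [-3.14, -0.001, 1.576]
contact_force: [0.7, -0.2, -0.1]
grip_width: 0.0932
grip_force: 0.0
```

```bash
python3 -c "
from w import *
shot('w8',[(.585,.065,.099),(.585,.065,0)])"
```

```text
[0.58489223 0.0695878  0.20968879] [-3.14028115e+00 -7.15496015e-04  1.57580305e+00]
(0.585, 0.065, 0.099) 316.2 210.4
(0.585, 0.065, 0) 316.3 187.6
```

View pics/w8.png

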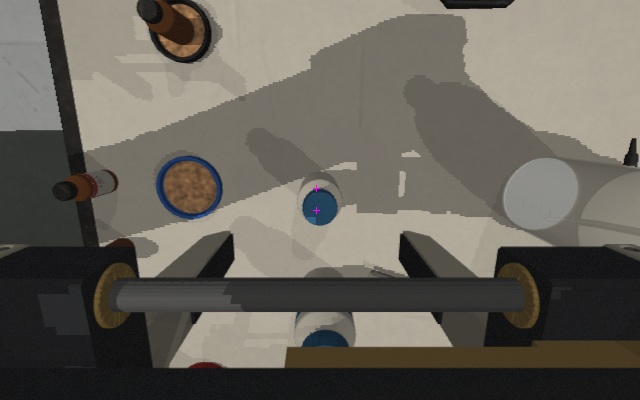

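Request:
carry_out --motion '[[[-1,-2,2,40,0],[-1,0,0,40,0],[-1,0,0,42,0],[-1,0,0,28,0],[-1,0,0,8,0],[-1,0,0,0,0],[1,0,0,0,0],[1,0,0,0,0],[1,0,0,0,0],[1,0,0,0,0],[1,0,0,0,0],[1,0,0,0,0]]]'

```text
time_s: 22.75
tool_pos: [0.5874, 0.0643, 0.0529]
tool_rot: [3.141, -0.0, 1.571]
contact_force: [-0.0, -0.7, 0.4]
grip_width: 0.0497
grip_force: 0.0
```

Request:
carry_out --motion '[[[1,0,0,0,0],[1,0,0,0,0],[1,0,0,0,0],[1,0,0,-20,0],[1,0,0,-30,0],[1,0,0,0,0]]]'

```text
time_s: 23.35
tool_pos: [0.5888, 0.0638, 0.1052]
tool_rot: [3.138, -0.0, 1.57]
contact_force: [0.2, -0.2, -0.4]
grip_width: 0.0421
grip_force: 15.0
```

Request:
carry_out --motion '[[[1,0,0,-15,0],[1,0,-25,0,0],[1,0,-40,0,0],[1,1,-40,0,0],[1,0,-30,0,0],[1,0,-12,0,0],[1,0,0,0,0],[1,0,0,0,0],[1,0,0,0,0]]]'

```text
time_s: 24.25
tool_pos: [0.4423, 0.0652, 0.1176]
tool_rot: [3.14, 0.0, 1.571]
contact_force: [-0.3, -0.2, -1.3]
grip_width: 0.0421
grip_force: 15.0
```

```bash
python3 -c "
from w import *
shot('w9',[(.441,.065,.012)])"
```

```text
[0.44229283 0.06519799 0.11761849] [3.13991301e+00 2.01367759e-04 1.57088335e+00]
(0.441, 0.065, 0.012) 314.1 206.8
```

View pics/w9.png

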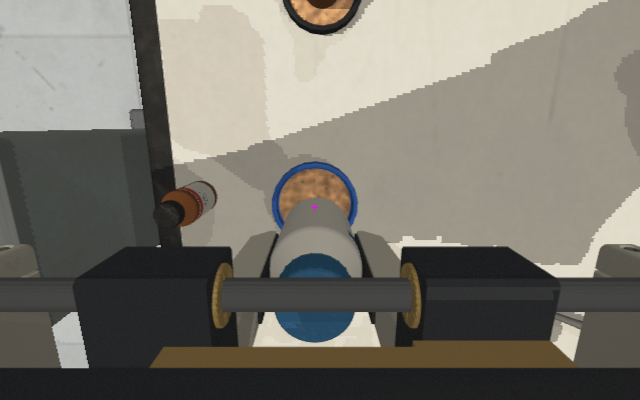

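Request:
carry_out --motion '[[[1,1,0,20,0],[1,0,0,20,0],[1,0,0,12,0],[1,0,0,8,0],[1,0,0,0,0],[1,0,0,0,0]]]'

```text
time_s: 24.9
tool_pos: [0.441, 0.0659, 0.0574]
tool_rot: [-3.142, 0.0, 1.57]
contact_force: [0.3, -0.6, -0.8]
grip_width: 0.042
grip_force: 15.0
```

Request:
carry_out --motion '[[[1,0,0,1,0],[0.3,0,0,0,0],[0,0,0,0,0],[-0.2,0,0,0,0],[-0.5,0,0,0,0],[-0.5,0,0,0,0],[-0.5,0,0,0,0]]]'

```text
time_s: 25.6
tool_pos: [0.4404, 0.0661, 0.0567]
tool_rot: [3.141, -0.0, 1.571]
contact_force: [-0.5, 1.8, -0.0]
grip_width: 0.0692
grip_force: 0.0
```

Request:
carry_out --motion '[[[-0.5,0,0,-20,0],[-0.5,0,0,-40,0],[-0.5,0,0,-45,0],[-0.5,0,0,-45,0],[-0.5,0,0,-40,0],[-0.5,0,0,-40,0],[-0.5,0,0,0,0],[-0.5,0,0,0,0],[-0.5,0,0,0,0]]]'

```text
time_s: 26.5
tool_pos: [0.4397, 0.0663, 0.2859]
tool_rot: [-3.14, 0.0, 1.571]
contact_force: [0.7, 0.1, -0.5]
grip_width: 0.0697
grip_force: 0.0
```

```bash
python3 - <<'E'
from station import vision,monitor
import cv2,numpy as np
print(monitor.observe()['tool_pos'])
a=vision.snapshot('scene')['image'][120:310,190:490];b=vision.snapshot('top')['image'][130:250,185:485]
cv2.imwrite('pics/fin.png',cv2.resize(np.vstack([a[:170],b]),None,fx=2,fy=2,interpolation=cv2.INTER_CUBIC))
E
```

```text
[0.43965116 0.066279   0.28586735]
```

View pics/fin.png

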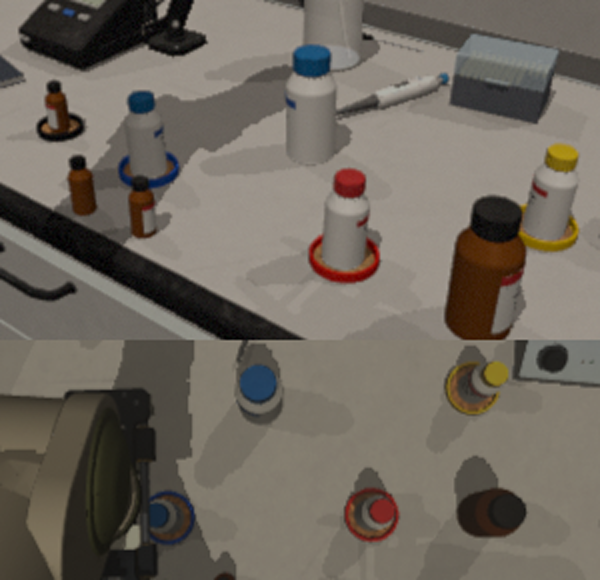

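All four small bottles stand upright in their stands: brown (57,110), blue (145,140), red (347,225) and yellow (552,195). Both large bottles are where they started, so I'm handing in.

```bash
python3 -c "
from station import r
print(r.job_done())"
```

```text
the job is handed in; nothing more can be done
None
```

The job is handed in at about 27 s of the 112 s limit: the final pictures show all four small bottles upright in their matching stands and both large bottles where they started, but the hand-in call gave no pass or fail result.

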